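# Tip the spare nuts into their compartment

## Robot

A 7-joint arm with a two-finger parallel gripper is mounted at the origin on a cart in front of the work surface, level with it; the furniture and walls round the work are solid. World frame = base frame: x ahead of the robot, y to its left, z up, the work surface at z = 0. Lengths are in m, angles in rad, forces in N, time in s.
With the tool pointing down it reaches from about 0.425 to 0.95 m from the base axis. Payload 16.7 kg.
Tool frame: the origin (TCP) lies midway between the tips of the shut fingers; the grasp point (between the pads) lies bot.tcp_to_grasp behind it (bot.tcp_to_grasp is the distance from the TCP to the grasp point, in m); z points along the fingers, y is the line along which they close (so a half turn about z gives the same grasp; the last joint's range is limited). The gripper opens to 94 mm and grips with 3 to 60 N. Pads are 16 mm wide; open, the fingers measure 119 mm over their backs; the gripper's body (75 mm by 177 mm) begins 78 mm behind the grasp point.
Start: joints at [-1.488, 0.426, 0.074, 1.606, -0.034, 1.111, -0.067], TCP at [0.156, 0.657, 0.205] pointing down, gripper open.
Joint ranges: [-2.85, 2.85], [-0.5, 2.14], [-1.23, 1.37], [0.21, 2.46], [-1.02, 4.16], [0.16, 2.05], [-2.73, 2.73]. Speed limits (rad/s): [1.89, 1.89, 2.39, 2.39, 3.01, 3.01, 3.01].

## Interface

Orientations are given as a unit quaternion [x, y, z, w].
In Python, from cell import sensors, imaging, job, bot gives the robot as it stands.
- The arm moves only by the tool jog_arm, never from a script. Its argument "plan" is a list of rows, each a list of 7 numbers: the opening, from 0 (shut) to 1 (fully open), then the shift along the tool's x, y, z normalised to -1 to 1, where 1 is 25 cm, then the turn, a rotation vector about the tool's x, y, z normalised to -1 to 1, where 1 is 180 degrees. A call has 1 to 10 rows; each row is the pose to reach, as a shift and turn from the pose commanded when the call began, along the tool's axes at that moment, turning the shorter way round; what a row does not reach only later rows make up. A row lasts 1/12 s, in which the tool goes at most 41.7 mm and 7.16 degrees, less where a joint would pass 70% of its speed; a pose out of reach is approached as far as the arm can. A call with a number of a shift or a turn outside -1 to 1 is refused whole. A call with a gripper value outside its range is refused whole. The fingers move at their own pace and stop on an object; the grip force is fixed at half the most. Time passes only in rows, so rows that repeat a pose let the fingers close. It gives the time, the measured TCP pose, the force, the opening and the grip force at its end, in the units of the state.
- sensors.state(): the state, without advancing time (a new reading comes with each control period).
- imaging.get_image(name): name is "scene" or "top"; returns the picture (400x640x3 uint8, blue, green, red); there is no depth.
- imaging.camera_model(name): a dict with "fx", "fy", "cx", "cy" (pixels), "k1" (the pictures are not rectified: a ray, as slopes to the right and down, at radius r is drawn at 1 + k1 r^2 times it, then the intrinsics apply), "cam_to_world" (4x4, takes a point from camera to world coordinates). Camera axes: x right, y down, z forward; pixel columns grow to the right and rows downward; lengths in m; the calibration is good to about 2 mm. A picture is of the moment at which its call begins. camera_model takes no time and is no camera call.
- job.finish_job(): hands the job in; it is judged then, once.
The state is a dict: "t": time; "q": joint angles; "qd": joint speeds; "joint_torque": joint torques, N m; "tool_pos": TCP position; "tool_rot": TCP orientation; "contact_force": force on the tool from outside, world axes, zero at the start; "moment": the same for the moment, N m; "gripper_width": finger opening in m; "gripper_force": force on a finger pad.
Only numpy, scipy, OpenCV 4.12 (cv2) and the standard library are available. Lean on these libraries where they do the work, as an engineer would, in place of code of your own. Each camera call takes 0.05 s, during which the arm holds its last target. There are 200 camera calls.

## Task

Pick up the little metal scoop by its wooden handle and carry it level to the divided wooden tray. With the scoop's lip low over the compartment that already holds hexagon nuts, tip its five nuts in there, so that none lands in another compartment or on the bench. Then stand the empty scoop upright on the bench and let go, leaving the tape measure, block plane and oak offcut where they are.

Things in the scene. Friction and masses are not known exactly. Their poses are not given: they have to be found in the camera images.
- tray: Open divided tray of pale wood, fixed: 192 (x) x 282 (y) x 50 mm tall. Origin: centre of its underside, on the bench; z up. Outer walls 9 mm; dividers 6 mm thick, tops 46 mm above the bench; floor 6 mm. Six compartments, each 84 x 84 mm clear, centred at x = -45 or +45 mm, y = -90, 0 or +90 mm in this frame.
- stock_nuts: Four steel hexagon nuts, the same kind as those in the scoop, that lie flat (12 mm high) in one compartment of the tray: the compartment to fill; which one changes. They cannot be moved. Origin: centre of that compartment's floor, 6 mm above the bench; axes parallel to the tray's. The other five hold washers, bolts, wooden dowels, angle brackets and rubber feet, none above the dividers.
- scoop: Loose hand scoop of sheet aluminium (2.5 mm), flat bottom on the bench, 0.16 to 0.25 kg. Origin: centre of the pan's underside; z up, +x to the open lip. Pan: x = -55 (back wall, 44 high) to +60 mm (lip); 78 mm wide up to x = 0, narrowing to 60 at the lip; side walls 42 mm high, falling to 16 at the lip. Straight wooden handle towards -x. Centre of mass with its nuts about x = -20, z = 15 mm.
- scoop_lip (a point): Middle of the scoop's lip edge, on the floor's upper face: (60, 0, 2.5) mm in the scoop's frame; same axes. The nuts slide out over the lip once the pan is tipped lip-down by some 16 to 23 degrees; 50 degrees empties it surely. They fly 10 to 40 mm beyond the lip, so hold the lip low and short of the middle.
- scoop_grip (a point): Middle of the scoop's handle: (-100, 0, 36) mm in the scoop's frame; same axes. The handle is a straight bar, 20 mm wide (y), 26 mm tall (z = 23 to 49 mm), from x = -65 to -155 mm; grip it across its width.
- scoop_pan (a point): Point inside the pan: (0, 0, 10) mm in the scoop's frame; same axes.
- nut_1: One of the five loose steel hexagon nuts that start flat in the scoop: 21 mm across flats, 24 mm across corners, 12 mm thick, bored through, 25 g. Origin: its centre; z along its bore.
- nut_2: One of the five loose steel hexagon nuts that start flat in the scoop: 21 mm across flats, 24 mm across corners, 12 mm thick, bored through, 25 g. Origin: its centre; z along its bore.
- nut_3: One of the five loose steel hexagon nuts that start flat in the scoop: 21 mm across flats, 24 mm across corners, 12 mm thick, bored through, 25 g. Origin: its centre; z along its bore.
- nut_4: One of the five loose steel hexagon nuts that start flat in the scoop: 21 mm across flats, 24 mm across corners, 12 mm thick, bored through, 25 g. Origin: its centre; z along its bore.
- nut_5: One of the five loose steel hexagon nuts that start flat in the scoop: 21 mm across flats, 24 mm across corners, 12 mm thick, bored through, 25 g. Origin: its centre; z along its bore.
- tape_measure: Tape measure, 33 x 85 x 70 mm tall, yellow and black; bystander behind the tray. Origin: middle of its underside.
- block_plane: Block plane, 50 x 160 mm, 52 mm tall; bystander behind the tray. Origin: middle of its underside.
- oak_offcut: Oak offcut, 60 x 160 x 34 mm; bystander at the back of the bench. Origin: middle of its underside.

How it is judged:
On the way, in this order (a step that is already met when the one before it is completed fails the run):
1. the scoop is lifted off the bench, level, with all five nuts in it (height (world z) of scoop above 0.03 m and angle between scoop's own z axis and vertical below 0.3 rad and distance between each of nut_1, nut_2, nut_3, nut_4, nut_5 and scoop_pan below 0.075 m), for 0.1 s.
2. the scoop is tipped lip-down by more than 0.2 rad with its lip low over the nuts' compartment: less than 60 mm from its centre seen from above and less than 110 mm above the bench (angle between scoop's own z axis and vertical above 0.2 rad and horizontal distance between scoop_lip and stock_nuts below 0.06 m and height (world z) of scoop_lip below 0.11 m), for 0.05 s.
3. all five nuts are in the nuts' compartment (x of nut_1 in the frame of stock_nuts between -0.042 and 0.042 m and y of nut_1 in the frame of stock_nuts between -0.042 and 0.042 m and z of nut_1 in the frame of stock_nuts between -0.003 and 0.04 m and x of nut_2 in the frame of stock_nuts between -0.042 and 0.042 m and y of nut_2 in the frame of stock_nuts between -0.042 and 0.042 m and z of nut_2 in the frame of stock_nuts between -0.003 and 0.04 m and x of nut_3 in the frame of stock_nuts between -0.042 and 0.042 m and y of nut_3 in the frame of stock_nuts between -0.042 and 0.042 m and z of nut_3 in the frame of stock_nuts between -0.003 and 0.04 m and x of nut_4 in the frame of stock_nuts between -0.042 and 0.042 m and y of nut_4 in the frame of stock_nuts between -0.042 and 0.042 m and z of nut_4 in the frame of stock_nuts between -0.003 and 0.04 m and x of nut_5 in the frame of stock_nuts between -0.042 and 0.042 m and y of nut_5 in the frame of stock_nuts between -0.042 and 0.042 m and z of nut_5 in the frame of stock_nuts between -0.003 and 0.04 m), for 0.2 s.
At the end, for the whole second after the job is handed in: All five nuts lie at rest in the nuts' compartment, below the divider tops; the scoop stands at rest on the bench on its flat bottom (within 0.1 rad of upright, underside within 6 mm of the bench top); the three bystanders are within 30 mm of where they began (all of step 3 and linear speed of each of nut_1, nut_2, nut_3, nut_4, nut_5, scoop below 0.03 m/s and angle between scoop's own z axis and vertical below 0.1 rad and height (world z) of scoop between -0.006 and 0.006 m and distance of each of tape_measure, block_plane, oak_offcut from where it was at the start of the episode below 0.03 m); the robot touches nothing.
It fails at once if a nut lies on the bench or in another compartment: below 35 mm, outside the nuts' compartment and more than 85 mm from the scoop's pan ((height (world z) of nut_1 below 0.035 m and distance between nut_1 and scoop_pan above 0.085 m and not (x of nut_1 in the frame of stock_nuts between -0.042 and 0.042 m and y of nut_1 in the frame of stock_nuts between -0.042 and 0.042 m and z of nut_1 in the frame of stock_nuts between -0.003 and 0.04 m)) or (height (world z) of nut_2 below 0.035 m and distance between nut_2 and scoop_pan above 0.085 m and not (x of nut_2 in the frame of stock_nuts between -0.042 and 0.042 m and y of nut_2 in the frame of stock_nuts between -0.042 and 0.042 m and z of nut_2 in the frame of stock_nuts between -0.003 and 0.04 m)) or (height (world z) of nut_3 below 0.035 m and distance between nut_3 and scoop_pan above 0.085 m and not (x of nut_3 in the frame of stock_nuts between -0.042 and 0.042 m and y of nut_3 in the frame of stock_nuts between -0.042 and 0.042 m and z of nut_3 in the frame of stock_nuts between -0.003 and 0.04 m)) or (height (world z) of nut_4 below 0.035 m and distance between nut_4 and scoop_pan above 0.085 m and not (x of nut_4 in the frame of stock_nuts between -0.042 and 0.042 m and y of nut_4 in the frame of stock_nuts between -0.042 and 0.042 m and z of nut_4 in the frame of stock_nuts between -0.003 and 0.04 m)) or (height (world z) of nut_5 below 0.035 m and distance between nut_5 and scoop_pan above 0.085 m and not (x of nut_5 in the frame of stock_nuts between -0.042 and 0.042 m and y of nut_5 in the frame of stock_nuts between -0.042 and 0.042 m and z of nut_5 in the frame of stock_nuts between -0.003 and 0.04 m))).
It fails at once if the scoop is tipped by more than 0.5 rad with its lip more than 130 mm (seen from above) from the middle of the nuts' compartment while a nut is still in it (higher than 75 mm) (angle between scoop's own z axis and vertical above 0.5 rad and horizontal distance between scoop_lip and stock_nuts above 0.13 m and height (world z) of any of nut_1, nut_2, nut_3, nut_4, nut_5 above 0.075 m).
It fails at once if a bystander (tape measure, block plane, oak offcut) is moved by more than 30 mm (distance of any of tape_measure, block_plane, oak_offcut from where it was at the start of the episode above 0.03 m).
It also fails if it takes over 48 s, if anything falls off the work surface, if the arm or the gripper's body presses on something with over 40 N, if the wrist force passes 120 N, or if a joint passes its speed limit or range.

## Working session

There is one attempt and no reset: what is moved stays moved. The work goes in short steps, Python scripts to look and compute and a tool call to move; the robot and the scene stay as the last step left them, time stands still between calls to the robot, and variables do not carry over. Pictures are saved under pics/ and viewed, at most 10 in all, crops included, and the job is handed in when it is done.

Besides the shell and the picture viewer there is one more tool, called after ">>>" as name(argument=value, ...) on one line, values as JSON. jog_arm: Moves the arm, as the interface text tells. Its arguments: {"type":"object","properties":{"plan":{"type":"array","items":{"type":"array","items":{"type":"number"}}}},"required":["plan"]}

```bash
mkdir -p pics
python3 - <<'E'
from cell import sensors, imaging, job, bot
import cv2
for n in("scene","top"):
    cv2.imwrite(f"pics/{n}0.png",imaging.get_image(n)); print(n,imaging.camera_model(n))
print(sensors.state(),bot.tcp_to_grasp)
E
```

```text
scene {'fx': 403.8171491914825, 'fy': 403.8171491914825, 'cx': 321.06742996843, 'cy': 200.14606902187938, 'k1': 0.033506371726770824, 'cam_to_world': array([[-0.52738324, -0.53476398,  0.660223  , -0.03490794],
       [-0.84937577,  0.31292645, -0.4250151 ,  0.40301881],
       [ 0.02068153, -0.78492326, -0.61924773,  0.65980311],
       [ 0.        ,  0.        ,  0.        ,  1.        ]])}
top {'fx': 490.3114887888666, 'fy': 490.3114887888666, 'cx': 318.25213311038124, 'cy': 194.43198465385387, 'k1': -0.012321608646669485, 'cam_to_world': array([[ 0.01116827, -0.98136025,  0.19185234,  0.30965561],
       [-0.99993164, -0.01029639,  0.00554093,  0.00820207],
       [-0.00346227, -0.19190111, -0.98140816,  1.34730324],
       [ 0.        ,  0.        ,  0.        ,  1.        ]])}
{'t': 0.1, 'q': array([-1.48751167,  0.4266675 ,  0.07386999,  1.60653588, -0.0341212 ,
        1.11083977, -0.06711029]), 'qd': array([-0.00078807, -0.0019368 ,  0.00017933, -0.00308408, -0.00047133,
        0.00190293,  0.00103336]), 'joint_torque': array([ 8.55699152e-03, -9.37457800e+01,  3.67705621e+00, -4.55039191e+01,
       -4.87322733e-02,  1.67748425e-02,  4.36190339e-05]), 'tool_pos': array([0.15565187, 0.6563882 , 0.20485061]), 'tool_rot': array([ 1.16162761e-01,  9.93230013e-01, -5.94397290e-04, -3.36178800e-05]), 'contact_force': array([0.01721565, 0.01749413, 0.96394708]), 'moment': array([-0.03862331,  0.01394661,  0.04142965]), 'gripper_force': 0.0, 'gripper_width': 0.09378832694631142} 0.0188
```

View pics/top0.png

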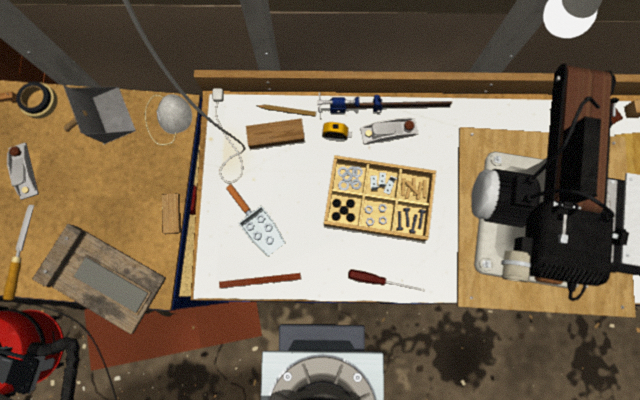

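View pics/scene0.png

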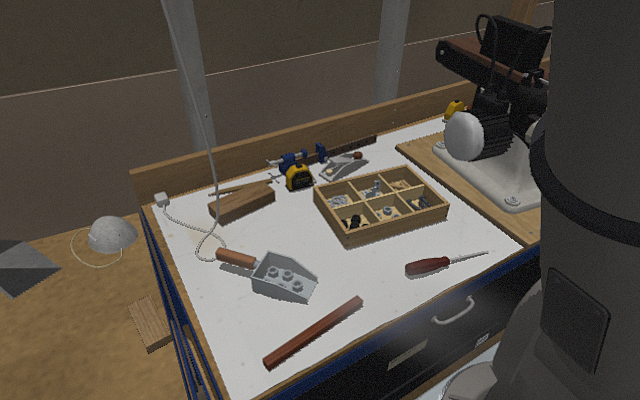

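The top view shows the scoop at about (262,230), its handle toward (237,198), and the tray at about (380,198). The nuts are probably at (376,214) and the washers at (348,178), so I'll zoom in to check.

Run:
```python
import cv2,numpy as np
a=cv2.imread('pics/top0.png');b=cv2.imread('pics/scene0.png')
c1=cv2.resize(a[150:250,315:445],(780,600),interpolation=cv2.INTER_CUBIC)
c2=cv2.resize(a[175:265,215:295],(533,600),interpolation=cv2.INTER_CUBIC)
c3=cv2.resize(b[160:250,305:455],(600,360),interpolation=cv2.INTER_CUBIC)
cv2.imwrite('pics/c1.png',c1);cv2.imwrite('pics/c2.png',c2)
```

```text
(no output)
```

View pics/c1.png

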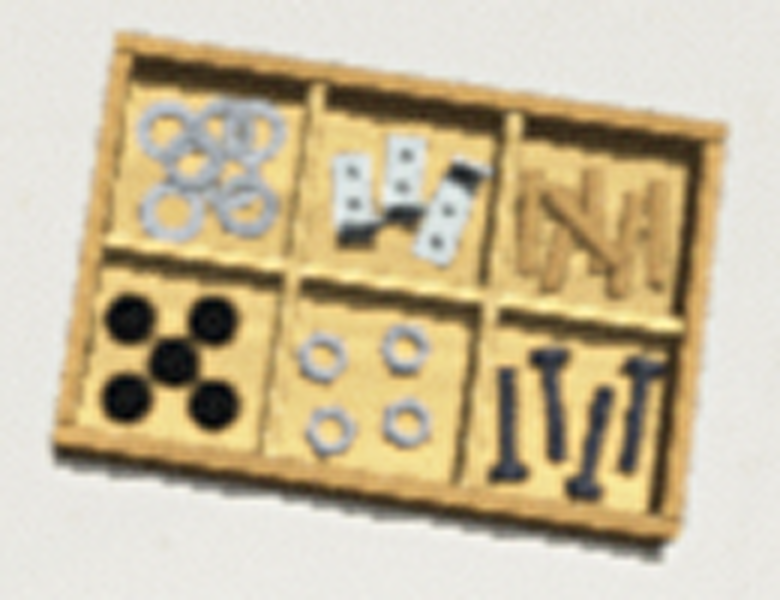

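View pics/c2.png

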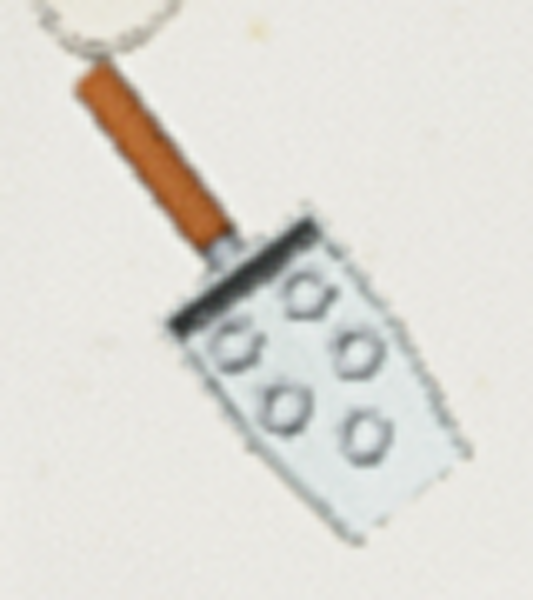

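```bash
cat > h.py <<'E'
import cv2,numpy as np
from scipy.optimize import least_squares
from scipy.spatial.transform import Rotation as R
from cell import sensors, imaging, job, bot
def proj(P,cam):
    m=imaging.camera_model(cam);T=np.linalg.inv(m['cam_to_world'])
    p=np.atleast_2d(P)@T[:3,:3].T+T[:3,3];s=p[:,:2]/p[:,2:]
    s=s*(1+m['k1']*(s**2).sum(1,keepdims=True))
    return s*[m['fx'],m['fy']]+[m['cx'],m['cy']]
def place(v,P):
    c,s=np.cos(v[2]),np.sin(v[2]);P=np.array(P,float)/1000
    return np.c_[v[0]+c*P[:,0]-s*P[:,1],v[1]+s*P[:,0]+c*P[:,1],P[:,2]]
def fit(P,px,v0,cam='top'):
    r=least_squares(lambda v:(proj(place(v,P),cam)-px).ravel(),v0,loss='soft_l1')
    return r.x,(proj(place(r.x,P),cam)-px)
E
python3 - <<'E'
from h import *
px=np.array([[117,35],[727,127],[676,535],[57,440]])/6+[315,150]-.4
v,e=fit([[96,141,50],[96,-141,50],[-96,-141,50],[-96,141,50]],px,[.55,-.1,-.1]);print('tray',v,e.round(1).tolist())
print('nuts',place(v,[[-45,0,6]]))
px=np.array([[90,76],[216,240],[468,455],[357,542],[308,212],[172,324]])/6.667+[215,175]-.4
v,e=fit([[-155,0,49],[-65,0,49],[60,30,16],[60,-30,16],[-55,39,44],[-55,-39,44]],px,[.45,.2,-2]);print('scoop',v,e.round(1).tolist())
print(place(v,[[-100,0,36],[60,0,2.5]]))
im=imaging.get_image('scene')
mm=[[-155,0,49],[-65,0,49],[60,30,16],[60,-30,16],[-55,39,44],[-55,-39,44],[60,30,2.5],[60,-30,2.5]]
for p in proj(place(v,mm),'scene'): cv2.circle(im,tuple(int(round(x)) for x in p),1,(0,0,255),-1)
cv2.imwrite('pics/s1.png',cv2.resize(im[220:320,200:340],(784,560),interpolation=cv2.INTER_CUBIC))
E
```

```text
tray [ 0.55947444 -0.15132379 -0.14537281] [[-0.3, -0.8], [0.4, -0.6], [0.9, 1.0], [-1.1, 0.4]]
nuts [[ 0.5149491  -0.14480503  0.006     ]]
scoop [ 0.46416169  0.16429081 -2.46848845] [[-0.3, -0.4], [0.5, 0.8], [0.6, -0.3], [-0.4, 0.3], [0.8, -0.6], [-2.2, 0.3]]
[[0.54235071 0.22663242 0.036     ]
 [0.41724828 0.12688584 0.0025    ]]
```

View pics/s1.png

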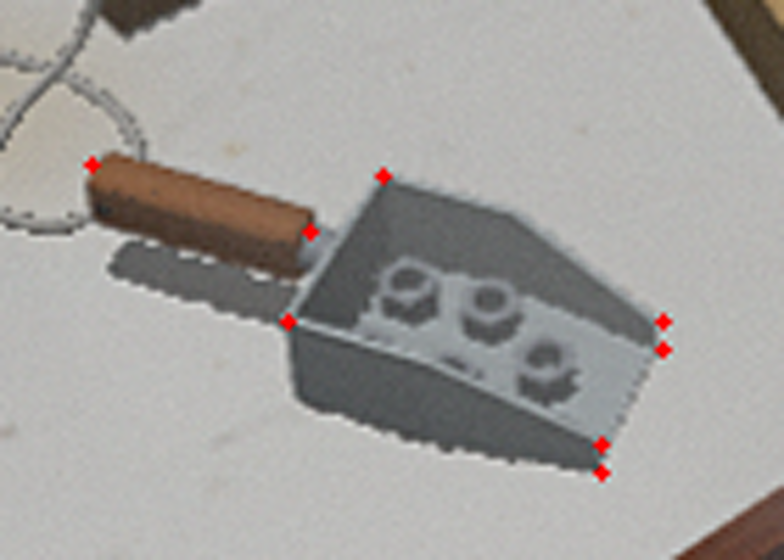

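```bash
cat >> h.py <<'E'
def go(pos,head,tilt=0,flip=True):
    """numbers for a jog to TCP pos with scoop heading head, lip-down tilt (rad); tool x = -scoop x if flip"""
    Rs=R.from_euler('z',head)*R.from_euler('y',tilt)
    Rt=Rs*R.from_euler('x',np.pi)*(R.from_euler('z',np.pi) if flip else R.identity())
    s=sensors.state();R0=R.from_quat(s['tool_rot'])
    return np.r_[R0.inv().apply(np.array(pos)-s['tool_pos'])/.25,(R0.inv()*Rt).as_rotvec()/np.pi].round(4)
E
python3 - <<'E'
from h import *
print([d for d in dir(bot) if d[0]!='_'])
print(go([.5424,.2266,.15],-2.4685), go([.5424,.2266,.15],-2.4685,0,False))
E
```

```text
['IKError', 'tcp_to_grasp']
[-1.9019e+00 -1.3159e+00  2.2130e-01 -1.0000e-04  4.0000e-04  7.1160e-01] [-1.9019e+00 -1.3159e+00  2.2130e-01 -3.0000e-04 -1.0000e-04 -2.8840e-01]
```

>>> jog_arm(plan=[[1, -0.95, -0.66, 0.11, 0, 0, 0.36], [1, -0.95, -0.66, 0.11, 0, 0, 0.36], [1, -0.95, -0.66, 0.11, 0, 0, 0.36], [1, -0.95, -0.66, 0.11, 0, 0, 0.36], [1, -0.95, -0.66, 0.11, 0, 0, 0.36], [1, -0.95, -0.66, 0.11, 0, 0, 0.36], [1, -0.95, -0.66, 0.11, 0, 0, 0.36], [1, -0.95, -0.66, 0.11, 0, 0, 0.36], [1, -0.95, -0.66, 0.11, 0, 0, 0.36], [1, -0.95, -0.66, 0.11, 0, 0, 0.36]])

```text
t: 0.98
tool_pos: [0.3492, 0.4408, 0.1779]
tool_rot: [0.633, 0.774, -0.0, 0.0]
contact_force: [-0.5, 0.0, -0.0]
gripper_width: 0.094
gripper_force: 0.0
```

Run:
```python
from h import *
s=sensors.state();print(s['t'],s['q'].round(3),s['tool_pos'],s['contact_force'])
print(go([.5424,.2266,.15],-2.4685))
```

```text
0.9833 [-1.325  0.281  0.373  1.908 -0.123  0.975 -0.697] [0.34917954 0.44082839 0.17792554] [-0.5454935   0.0013713  -0.02108982]
[-9.928e-01  5.883e-01  1.118e-01 -0.000e+00  1.000e-04  3.491e-01]
```

>>> jog_arm(plan=[[1, -0.993, 0.588, 0.112, 0, 0, 0.349], [1, -0.993, 0.588, 0.112, 0, 0, 0.349], [1, -0.993, 0.588, 0.112, 0, 0, 0.349], [1, -0.993, 0.588, 0.112, 0, 0, 0.349], [1, -0.993, 0.588, 0.112, 0, 0, 0.349], [1, -0.993, 0.588, 0.112, 0, 0, 0.349], [1, -0.993, 0.588, 0.112, 0, 0, 0.349], [1, -0.993, 0.588, 0.112, 0, 0, 0.349], [1, -0.993, 0.588, 0.112, 0, 0, 0.349], [1, -0.993, 0.588, 0.112, 0, 0, 0.349]])

```text
t: 1.82
tool_pos: [0.5437, 0.2284, 0.1495]
tool_rot: [0.943, 0.333, -0.0, 0.0]
contact_force: [-0.7, 1.1, -0.8]
gripper_width: 0.0942
gripper_force: 0.0
```

Run:
```python
from h import *
s=sensors.state();print(s['t'],s['q'].round(3),s['tool_pos'],s['contact_force'])
print(go([.5424,.2266,.018],-2.4685))
cv2.imwrite('pics/s2.png',imaging.get_image('scene'))
```

```text
1.8167 [-1.038  0.413  0.683  1.886 -0.315  0.953 -1.101] [0.54371288 0.22840065 0.14949968] [-0.7491942   1.09596515 -0.83535324]
[-8.10e-03  2.10e-03  5.26e-01  1.00e-04  3.00e-04  2.20e-03]
```

View pics/s2.png

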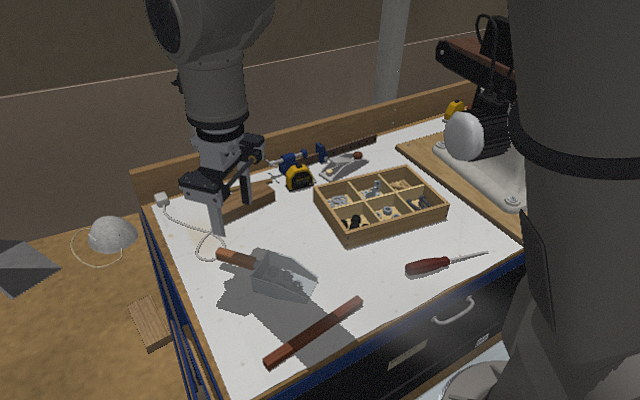

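The gripper hangs above the handle, with its fingertips at about (217,232) and (248,203) on either side. Next I descend.

>>> jog_arm(plan=[[1, -0.008, 0.002, 0.14, 0, 0, 0.002], [1, -0.008, 0.002, 0.27, 0, 0, 0.002], [1, -0.008, 0.002, 0.4, 0, 0, 0.002], [1, -0.008, 0.002, 0.48, 0, 0, 0.002], [1, -0.008, 0.002, 0.526, 0, 0, 0.002], [1, -0.008, 0.002, 0.526, 0, 0, 0.002], [1, -0.008, 0.002, 0.526, 0, 0, 0.002]])

```text
t: 2.45
tool_pos: [0.5425, 0.2273, 0.0189]
tool_rot: [0.943, 0.333, -0.0, -0.0]
contact_force: [0.3, -0.2, -0.0]
gripper_width: 0.0942
gripper_force: 0.0
```

>>> jog_arm(plan=[[0, 0, 0, 0, 0, 0, 0], [0, 0, 0, 0, 0, 0, 0], [0, 0, 0, 0, 0, 0, 0], [0, 0, 0, 0, 0, 0, 0], [0, 0, 0, 0, 0, 0, 0], [0, 0, 0, 0, 0, 0, 0], [0, 0, 0, 0, 0, 0, 0], [0, 0, 0, 0, 0, 0, 0], [0, 0, 0, 0, 0, 0, 0], [0, 0, 0, 0, 0, 0, 0]])

```text
t: 3.28
tool_pos: [0.5424, 0.227, 0.0184]
tool_rot: [0.944, 0.331, -0.0, 0.0]
contact_force: [-0.7, 0.6, -0.2]
gripper_width: 0.0306
gripper_force: 0.0
```

>>> jog_arm(plan=[[0, 0, 0, 0, 0, 0, 0], [0, 0, 0, 0, 0, 0, 0], [0, 0, 0, 0, 0, 0, 0], [0, 0, 0, 0, 0, 0, 0], [0, 0, 0, 0, 0, 0, 0], [0, 0, 0, 0, 0, 0, 0]])

```text
t: 3.78
tool_pos: [0.5424, 0.227, 0.0184]
tool_rot: [0.944, 0.331, -0.0, 0.0]
contact_force: [0.1, -0.5, -1.6]
gripper_width: 0.0197
gripper_force: 30.0
```

>>> jog_arm(plan=[[0, 0, 0, -0.03, 0, 0, 0], [0, 0, 0, -0.08, 0, 0, 0], [0, 0, 0, -0.14, 0, 0, 0], [0, 0, 0, -0.2, 0, 0, 0], [0, 0, 0, -0.27, 0, 0, 0], [0, 0, 0, -0.34, 0, 0, 0], [0, 0, 0, -0.39, 0, 0, 0], [0, 0, 0, -0.42, 0, 0, 0], [0, 0, 0, -0.42, 0, 0, 0], [0, 0, 0, -0.42, 0, 0, 0]])

```text
t: 4.62
tool_pos: [0.5422, 0.2272, 0.1235]
tool_rot: [0.944, 0.331, 0.0, -0.0]
contact_force: [0.5, -1.2, -2.9]
gripper_width: 0.0197
gripper_force: 30.0
```

Run:
```python
from h import *
s=sensors.state();print(s['t'],s['q'].round(3),s['tool_pos'],s['contact_force'],s['gripper_width'])
a=imaging.get_image('scene');b=imaging.get_image('top')
c=lambda i,y,x:cv2.resize(i[y:y+140,x:x+140],(390,390),interpolation=cv2.INTER_CUBIC)
cv2.imwrite('pics/s3.png',np.hstack([c(a,170,180),c(b,150,200)]))
```

```text
4.6167 [-1.023  0.443  0.668  1.912 -0.345  0.903 -1.08 ] [0.54220939 0.22724959 0.1234994 ] [ 0.49436818 -1.15653032 -2.92048886] 0.019702127427568
```

View pics/s3.png

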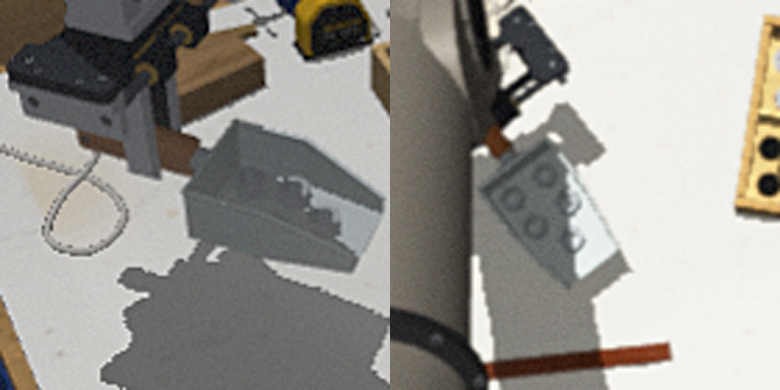

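Both views show all five nuts in the level scoop, held firmly in the gripper. Before choosing the pouring direction, I'll fit a quick kinematic model to check reach.

```bash
cat > kin.py <<'E'
from h import *
import itertools
Q=np.array([[-1.48751167,.4266675,.07386999,1.60653588,-.0341212,1.11083977,-.06711029],[-1.325,.281,.373,1.908,-.123,.975,-.697],[-1.038,.413,.683,1.886,-.315,.953,-1.101],[-1.023,.443,.668,1.912,-.345,.903,-1.08]])
P=np.array([[.15565,.65639,.20485],[.34918,.44083,.17793],[.54371,.2284,.1495],[.54221,.22725,.1235]])
O=R.from_quat([[.11616,.99323,-.0006,0],[.633,.774,0,0],[.943,.333,0,0],[.944,.331,0,0]])
def fk(q,s,p):
    e=lambda a,x:R.from_euler(a,x)
    A=e('z',s[0]*q[0]+p[0]);pos=np.array([0,0,p[2]])+A.apply([p[6],0,0])
    A=A*e('y',q[1])*e('z',s[1]*q[2]);pos=pos+A.apply([p[7],0,p[3]])
    A=A*e('y',q[3]);pos=pos+A.apply([p[8],0,0])
    A=A*e('z',s[2]*q[4]);pos=pos+A.apply([0,0,p[4]])
    A=A*e('y',q[5])*e('z',s[3]*q[6]+p[1]);pos=pos+A.apply([0,0,p[5]])
    return pos,A
def res(p,s):
    r=[]
    for q,x,o in zip(Q,P,O):
        a,A=fk(q,s,p);r+=list(a-x)+list((A.inv()*o).as_rotvec())
    return np.array(r)
if __name__=='__main__':
    best=[]
    for s in itertools.product([1,-1],repeat=4):
        for c in (0,1.57,3.14,-1.57):
          for c7 in(0,1.57,3.14,-1.57):
            o=least_squares(lambda p:np.r_[res(p,s),.003*p[6:]],[c,c7,.35,.4,.4,.25,0,0,0])
            best.append((o.cost,s,o.x))
    best.sort(key=lambda t:t[0])
    for b in best[:4]: print(b[0],b[1],b[2].round(3))
E
python3 kin.py
```

```text
3.391257262479351e-05 (-1, -1, -1, -1) [-0.097  1.475 -4.549  0.536  0.459 -4.467 -0.009  0.039 -0.023]
3.391257262480296e-05 (-1, -1, -1, -1) [-0.097  1.475 -4.549  0.536  0.459 -4.467 -0.009  0.039 -0.023]
3.3912572624811876e-05 (-1, -1, -1, -1) [-0.097  1.475 -4.549  0.536  0.459 -4.467 -0.009  0.039 -0.023]
3.3912572625080026e-05 (-1, -1, -1, -1) [-0.097  1.475 -4.549  0.536  0.459 -4.467 -0.009  0.039 -0.023]
```

```bash
cat > ik.py <<'E'
from kin import *
LO=np.array([-2.85,-.5,-1.23,.21,-1.02,.16,-2.73]);HI=np.array([2.85,2.14,1.37,2.46,4.16,2.05,2.73])
S=(-1,)*4;p0=np.array([-.097,1.475,0,.536,.459,0,-.009,.039,-.023])
N=np.array([.515,-.1448]);TY=-.1454
def tcp(head,tilt,short,z):
    Rs=R.from_euler('z',head)*R.from_euler('y',tilt)
    lip=np.r_[N-short*np.array([np.cos(head),np.sin(head)]),z]
    return lip+Rs.apply([-.16,0,.0159]), Rs*R.from_euler('x',np.pi)*R.from_euler('z',np.pi)
def ik(pos,A,p,q0):
    def f(q):
        a,B=fk(q,S,p); return np.r_[(a-pos)*10,(B.inv()*A).as_rotvec()*3,.02*(q-q0)]
    o=least_squares(f,np.clip(q0,LO+.01,HI-.01),bounds=(LO,HI));a,B=fk(o.x,S,p)
    return o.x,np.linalg.norm(a-pos),(B.inv()*A).magnitude()
E
python3 - <<'E'
from ik import *
for d in (.3,.35,.4):
  p=p0.copy();p[5]=d;p[2]=d-.082
  for name,h1 in (('-y',TY-np.pi/2),('-x',TY-np.pi),):
    q=Q[3]
    for k in np.linspace(0,1,6): q,e,a=ik(*tcp(-2.467+k*(h1+2.467),0,.02 if k==1 else .1,.11),p,q)
    print(d,name,'level',q.round(2),e.round(3),a.round(3))
    for t in (15,30,45,52): q,e,a=ik(*tcp(h1,np.radians(t),.02,.07),p,q); print(t,q.round(2),e.round(3),a.round(3))
E
```

```text
Traceback (most recent call last):
AttributeError: 'float' object has no attribute 'round'
```

```bash
sed -i 's/return o.x,np.linalg.norm(a-pos),(B.inv()\*A).magnitude()/return o.x,np.round(np.linalg.norm(a-pos),3),np.round((B.inv()*A).magnitude(),3)/' ik.py
python3 - <<'E'
from ik import *
for d in (.3,.4):
  p=p0.copy();p[5]=d;p[2]=d-.082
  for name,h1 in (('-y',TY-np.pi/2),('-x',TY-np.pi),):
    q=Q[3]
    for k in np.linspace(0,1,6): q,e,a=ik(*tcp(-2.467+k*(h1+2.467),0,.02 if k==1 else .1,.11),p,q)
    print(d,name,'level',q.round(2),e,a)
    for t in (15,30,45,52): q,e,a=ik(*tcp(h1,np.radians(t),.02,.07),p,q); print(t,q.round(2),e,a)
E
```

```text
0.3 -y level [-0.59  0.34  0.51  2.01 -0.22  0.85 -0.1 ] 0.0 0.0
15 [-0.38  0.32  0.44  2.04 -0.53  0.88  0.26] 0.0 0.0
30 [-0.19  0.32  0.43  2.03 -0.75  1.07  0.54] 0.0 0.0
45 [-0.01  0.37  0.42  2.   -0.91  1.32  0.74] 0.0 0.0
52 [ 0.07  0.41  0.41  1.98 -0.96  1.44  0.82] 0.0 0.0
0.3 -x level [-0.39  0.7   0.82  1.56 -0.55  1.12 -1.16] 0.0 0.0
15 [-0.43  0.56  0.79  1.81 -0.66  0.75 -1.03] 0.0 0.0
30 [-0.4   0.36  0.69  2.03 -0.82  0.41 -0.83] 0.0 0.0
45 [ 0.1   0.18  0.12  2.18 -1.02  0.16 -0.54] 0.01 0.075
52 [ 0.42  0.12 -0.19  2.21 -1.02  0.16 -0.5 ] 0.023 0.163
0.4 -y level [-0.59  0.34  0.51  2.01 -0.22  0.85 -0.1 ] 0.0 0.0
15 [-0.33  0.33  0.45  2.05 -0.53  0.88  0.31] 0.0 0.0
30 [-0.1   0.35  0.44  2.02 -0.74  1.1   0.63] 0.0 0.0
45 [ 0.12  0.45  0.42  1.96 -0.87  1.36  0.85] 0.0 0.0
52 [ 0.21  0.51  0.41  1.92 -0.91  1.49  0.93] 0.0 0.0
0.4 -x level [-0.39  0.7   0.82  1.56 -0.55  1.12 -1.16] 0.0 0.0
15 [-0.45  0.52  0.8   1.88 -0.65  0.71 -1.02] 0.0 0.0
30 [-0.39  0.29  0.66  2.15 -0.85  0.34 -0.76] 0.0 0.0
45 [ 0.32  0.11 -0.08  2.29 -1.02  0.16 -0.49] 0.016 0.118
52 [ 1.35  0.08 -1.08  2.34 -1.02  0.16 -0.43] 0.028 0.204
```

Run:
```python
from ik import *
h=TY-np.pi/2
pos,_=tcp(h,0,.025,.105);g=go(pos,h);print(pos,g)
for k in (.5,1):print((g*k).round(3).tolist())
```

```text
[0.54180432 0.03824789 0.1209    ] [-4.718e-01  5.888e-01  7.700e-03 -2.000e-04  3.000e-04 -2.388e-01]
[-0.236, 0.294, 0.004, -0.0, 0.0, -0.119]
[-0.472, 0.589, 0.008, -0.0, 0.0, -0.239]
```

>>> jog_arm(plan=[[0, -0.014, 0.018, 0, 0, 0, -0.007], [0, -0.047, 0.059, 0, 0, 0, -0.024], [0, -0.094, 0.118, 0, 0, 0, -0.048], [0, -0.151, 0.188, 0, 0, 0, -0.076], [0, -0.212, 0.265, 0, 0, 0, -0.108], [0, -0.274, 0.342, 0, 0, 0, -0.139], [0, -0.335, 0.418, 0, 0, 0, -0.17], [0, -0.392, 0.489, 0, 0, 0, -0.198], [0, -0.439, 0.548, 0, 0, 0, -0.222], [0, -0.472, 0.589, 0, 0, 0, -0.239]])

```text
t: 5.55
tool_pos: [0.5416, 0.0359, 0.1227]
tool_rot: [0.756, 0.655, -0.001, -0.0]
contact_force: [0.2, 0.1, -2.6]
gripper_width: 0.0197
gripper_force: 30.0
```

>>> jog_arm(plan=[[0, 0, 0, 0, 0, 0, 0], [0, 0, 0, 0, 0, 0, 0], [0, 0, 0, 0, 0, 0, 0], [0, 0, 0, 0, 0, 0, 0]])

```text
t: 5.88
tool_pos: [0.5421, 0.0393, 0.1231]
tool_rot: [0.756, 0.654, -0.0, -0.0]
contact_force: [-1.0, -0.1, -3.4]
gripper_width: 0.0197
gripper_force: 30.0
```

Run:
```python
from ik import *
s=sensors.state();print(s['t'],s['q'].round(3),s['tool_pos'],s['tool_rot'])
h=TY-np.pi/2
a=imaging.get_image('scene');b=imaging.get_image('top')
lip=s['tool_pos']+R.from_euler('z',h).apply([.16,0,-.0159]);print(lip)
for k,i in(('scene',a),('top',b)):
  for P in ([lip]+[lip+R.from_euler('z',h).apply([0,y,0]) for y in(.03,-.03)]):
    cv2.circle(i,tuple(int(round(x)) for x in proj(P,k)[0]),1,(0,0,255),-1)
c=lambda i,y,x:cv2.resize(i[y:y+140,x:x+140],(390,390),interpolation=cv2.INTER_CUBIC)
cv2.imwrite('pics/s4.png',np.hstack([c(a,120,290),c(b,130,290)]))
for t,z,sh in ((8,.09,.025),(12,.08,.025),(20,.075,.025),(30,.07,.025),(40,.07,.025),(52,.07,.025)):
    pos,_=tcp(h,np.radians(t),sh,z);print(t,go(pos,h,np.radians(t)).tolist())
```

```text
5.8833 [-0.63   0.341  0.536  2.005 -0.228  0.855 -0.113] [0.54212064 0.03934005 0.12309445] [ 7.56369465e-01  6.54144558e-01 -2.98026078e-04 -2.01153578e-04]
[ 0.51893852 -0.11897163  0.10719445]
8 [-0.0192, -0.0009, -0.0191, -0.0002, 0.0445, 0.0004]
12 [-0.0314, -0.001, -0.0223, -0.0002, 0.0667, 0.0004]
20 [-0.0645, -0.001, -0.0857, -0.0002, 0.1112, 0.0004]
30 [-0.1217, -0.0011, -0.1621, -0.0002, 0.1667, 0.0004]
40 [-0.1948, -0.0013, -0.2471, -0.0003, 0.2223, 0.0003]
52 [-0.3003, -0.0014, -0.3305, -0.0003, 0.289, 0.0003]
```

View pics/s4.png

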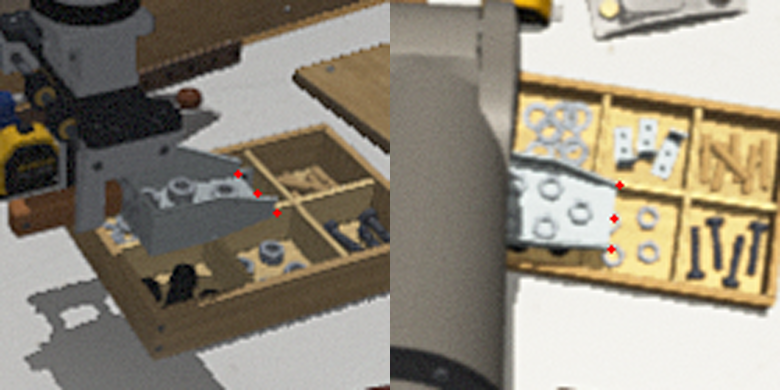

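Red dots at the predicted lip land on the real lip in both views: scene crop (258,194), top crop (614,218). The scoop is over the nuts' compartment with its nuts still inside. Next I pre-tilt and lower.

Run:
```python
from ik import *
h=TY-np.pi/2
for t,z in ((4,.095),(8,.08),(11,.065)):
    pos,_=tcp(h,np.radians(t),.025,z);print(t,go(pos,h,np.radians(t)).tolist())
```

```text
4 [-0.0102, -0.0009, 0.0048, -0.0002, 0.0223, 0.0004]
8 [-0.0192, -0.0009, 0.0209, -0.0002, 0.0445, 0.0004]
11 [-0.028, -0.0009, 0.0484, -0.0002, 0.0612, 0.0004]
```

>>> jog_arm(plan=[[0, -0.005, 0, 0.002, 0, 0.011, 0], [0, -0.01, 0, 0.005, 0, 0.022, 0], [0, -0.015, 0, 0.013, 0, 0.033, 0], [0, -0.019, 0, 0.021, 0, 0.045, 0], [0, -0.024, 0, 0.035, 0, 0.053, 0], [0, -0.028, 0, 0.048, 0, 0.061, 0], [0, -0.028, 0, 0.048, 0, 0.061, 0], [0, -0.028, 0, 0.048, 0, 0.061, 0], [0, -0.028, 0, 0.048, 0, 0.061, 0]])

```text
t: 6.73
tool_pos: [0.5414, 0.0319, 0.1116]
tool_rot: [0.753, 0.651, 0.072, -0.062]
contact_force: [-0.1, 0.5, -3.2]
gripper_width: 0.02
gripper_force: 30.0
```

Run:
```python
from ik import *
s=sensors.state();print(s['t'],s['q'].round(3),s['tool_pos'],s['contact_force'])
h=TY-np.pi/2
print(s['tool_pos']+R.from_euler('z',h).apply(R.from_euler('y',.192).apply([.16,0,-.0159])))
for t in range(13,54,2):
    z=.063
    pos,_=tcp(h,np.radians(t),.025,z);print(t,go(pos,h,np.radians(t)).round(3).tolist())
```

```text
6.7333 [-0.426  0.339  0.452  2.039 -0.464  0.823  0.181] [0.54142389 0.03188126 0.11159739] [-0.0522262   0.48045211 -3.23494685]
[ 0.51910736 -0.12051931  0.06545796]
13 [-0.003, -0.002, -0.012, -0.0, 0.012, 0.0]
15 [-0.006, -0.002, -0.034, -0.0, 0.023, 0.0]
17 [-0.011, -0.002, -0.057, -0.0, 0.034, 0.0]
19 [-0.016, -0.002, -0.078, -0.0, 0.045, 0.0]
21 [-0.021, -0.002, -0.1, -0.0, 0.056, 0.0]
23 [-0.028, -0.002, -0.122, -0.0, 0.067, 0.0]
25 [-0.035, -0.002, -0.143, -0.0, 0.078, 0.0]
27 [-0.043, -0.002, -0.164, -0.0, 0.089, 0.0]
29 [-0.052, -0.002, -0.185, -0.0, 0.1, 0.0]
31 [-0.061, -0.002, -0.205, -0.0, 0.112, 0.0]
33 [-0.071, -0.002, -0.225, -0.0, 0.123, 0.0]
35 [-0.082, -0.002, -0.245, -0.0, 0.134, 0.0]
37 [-0.093, -0.002, -0.264, -0.0, 0.145, 0.0]
39 [-0.106, -0.002, -0.283, -0.0, 0.156, 0.0]
41 [-0.118, -0.002, -0.301, -0.0, 0.167, 0.0]
43 [-0.132, -0.002, -0.319, -0.0, 0.178, 0.0]
45 [-0.146, -0.002, -0.337, -0.0, 0.189, 0.0]
47 [-0.16, -0.002, -0.354, -0.0, 0.2, 0.0]
49 [-0.176, -0.002, -0.37, -0.0, 0.212, 0.0]
51 [-0.191, -0.002, -0.386, -0.0, 0.223, 0.0]
53 [-0.208, -0.002, -0.402, -0.0, 0.234, 0.0]
```

>>> jog_arm(plan=[[0, -0.003, -0.002, -0.012, 0, 0.012, 0], [0, -0.006, -0.002, -0.034, 0, 0.023, 0], [0, -0.011, -0.002, -0.057, 0, 0.034, 0], [0, -0.016, -0.002, -0.078, 0, 0.045, 0], [0, -0.021, -0.002, -0.1, 0, 0.056, 0], [0, -0.028, -0.002, -0.122, 0, 0.067, 0], [0, -0.035, -0.002, -0.143, 0, 0.078, 0], [0, -0.043, -0.002, -0.164, 0, 0.089, 0], [0, -0.052, -0.002, -0.185, 0, 0.1, 0], [0, -0.052, -0.002, -0.185, 0, 0.1, 0]])

```text
t: 7.57
tool_pos: [0.5379, 0.0089, 0.1548]
tool_rot: [0.733, 0.633, 0.19, -0.164]
contact_force: [-0.8, -1.1, -2.7]
gripper_width: 0.0198
gripper_force: 30.0
```

Run:
```python
from ik import *
s=sensors.state();print(s['t'],s['q'].round(3),s['tool_pos'],s['contact_force'])
h=TY-np.pi/2
for t in (32,36,40,44,48,52):
    pos,_=tcp(h,np.radians(t),.025,.063);print(t,go(pos,h,np.radians(t)).round(3).tolist())
a=imaging.get_image('scene');b=imaging.get_image('top')
c=lambda i,y,x:cv2.resize(i[y:y+140,x:x+140],(390,390),interpolation=cv2.INTER_CUBIC)
cv2.imwrite('pics/s5.png',np.hstack([c(a,120,310),c(b,130,310)]))
```

```text
7.5667 [-0.129  0.334  0.391  2.021 -0.762  1.02   0.581] [0.53786035 0.00894928 0.15479139] [-0.8092368  -1.11676157 -2.65563413]
32 [0.002, -0.001, -0.029, 0.0, 0.017, -0.0]
36 [-0.007, -0.001, -0.073, 0.0, 0.039, -0.0]
40 [-0.018, -0.001, -0.116, 0.0, 0.061, -0.0]
44 [-0.033, -0.001, -0.159, 0.0, 0.083, -0.0]
48 [-0.05, -0.001, -0.2, 0.0, 0.106, -0.0]
52 [-0.07, -0.001, -0.24, 0.0, 0.128, -0.0]
```

View pics/s5.png

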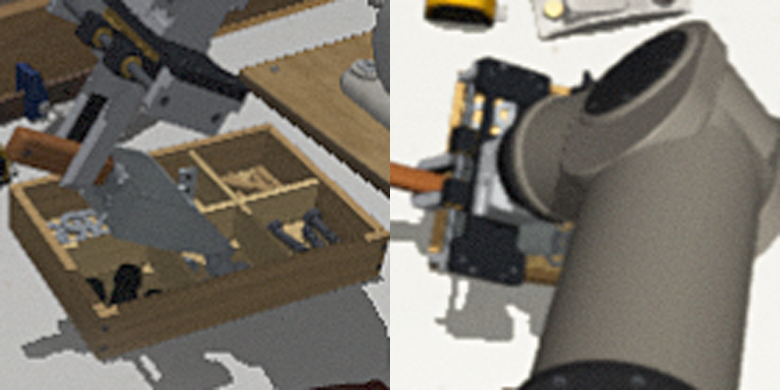

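The lip at scene crop (235,262) sits over the nuts' compartment, and the nuts are starting to reach it. The arm hides the pan in the top view. I'll continue to 52°.

>>> jog_arm(plan=[[0, 0, 0, -0.029, 0, 0.017, 0], [0, -0.007, 0, -0.073, 0, 0.039, 0], [0, -0.018, 0, -0.116, 0, 0.061, 0], [0, -0.033, 0, -0.159, 0, 0.083, 0], [0, -0.05, 0, -0.2, 0, 0.106, 0], [0, -0.07, 0, -0.24, 0, 0.128, 0], [0, -0.07, 0, -0.24, 0, 0.128, 0], [0, -0.07, 0, -0.24, 0, 0.128, 0], [0, -0.07, 0, -0.24, 0, 0.128, 0], [0, -0.07, 0, -0.24, 0, 0.128, 0]])

```text
t: 8.5
tool_pos: [0.5314, -0.0324, 0.1985]
tool_rot: [0.679, 0.589, 0.331, -0.287]
contact_force: [-0.9, 0.6, -2.4]
gripper_width: 0.0195
gripper_force: 30.0
```

>>> jog_arm(plan=[[0, 0, 0, 0, 0, 0, 0], [0, 0, 0, 0, 0, 0, 0], [0, 0, 0, 0, 0, 0, 0], [0, 0, 0, 0, 0, 0, 0], [0, 0, 0, 0, 0, 0, 0], [0, 0, 0, 0, 0, 0, 0]])

```text
t: 9.0
tool_pos: [0.5312, -0.0338, 0.1984]
tool_rot: [0.68, 0.588, 0.332, -0.287]
contact_force: [-0.9, -1.5, -1.8]
gripper_width: 0.0202
gripper_force: 30.0
```

Run:
```python
from ik import *
s=sensors.state();print(s['t'],s['q'].round(3),s['tool_pos'],s['contact_force'])
h=TY-np.pi/2;t=np.radians(52)
print(s['tool_pos']+R.from_euler('z',h).apply(R.from_euler('y',t).apply([.16,0,-.0159])))
a=imaging.get_image('scene')
cv2.imwrite('pics/s6.png',cv2.resize(a[120:260,290:470],(792,600),interpolation=cv2.INTER_CUBIC))
```

```text
9.0 [ 0.212  0.471  0.325  1.949 -0.985  1.387  0.92 ] [ 0.53124516 -0.03376267  0.19841127] [-0.86694117 -1.54288688 -1.80301915]
[ 0.51878818 -0.11883191  0.06254054]
```

View pics/s6.png

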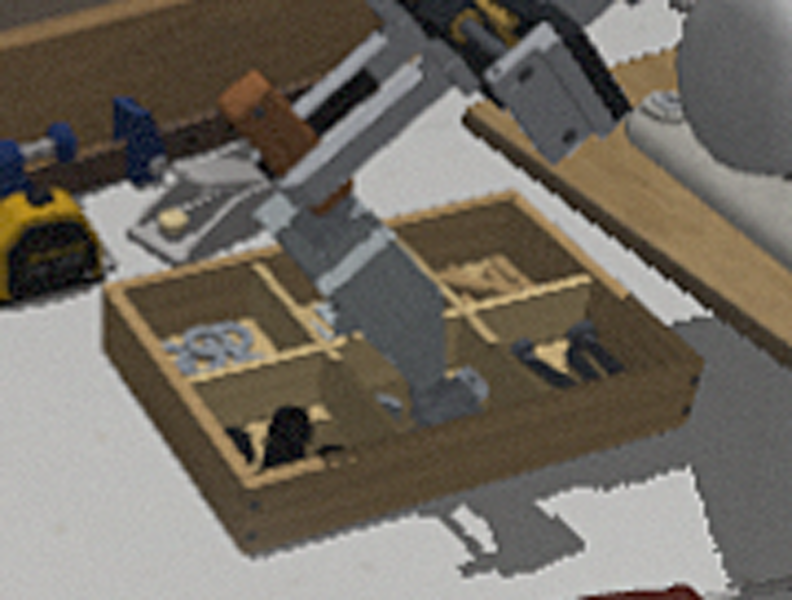

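Force shows about 1.2 N less load than before, which matches five nuts. The pan looks empty, with its lip at crop (440,405). I've used all 10 views, so from here I check numerically. Next is lifting straight up, then levelling.

Run:
```python
from ik import *
h=TY-np.pi/2
for t,z in ((52,.08),(52,.11),(45,.12),(38,.12),(31,.12),(24,.12),(17,.12),(10,.12),(3,.12),(0,.12)):
    pos,_=tcp(h,np.radians(t),.025,z);print(t,go(pos,h,np.radians(t)).round(3).tolist())
```

```text
52 [0.052, -0.0, -0.047, -0.0, -0.0, 0.0]
52 [0.147, -0.0, -0.121, -0.0, -0.0, 0.0]
45 [0.181, -0.0, -0.067, -0.0, -0.039, 0.0]
38 [0.175, 0.0, 0.012, -0.0, -0.078, 0.0]
31 [0.158, 0.0, 0.088, -0.0, -0.117, 0.0]
24 [0.133, 0.0, 0.163, -0.0, -0.156, 0.0]
17 [0.099, 0.0, 0.233, -0.0, -0.194, 0.0]
10 [0.056, 0.0, 0.299, -0.0, -0.233, 0.0]
3 [0.006, 0.0, 0.36, -0.0, -0.272, 0.0]
0 [-0.018, 0.0, 0.384, -0.0, -0.289, 0.0]
```

>>> jog_arm(plan=[[0, 0.025, 0, -0.023, 0, 0, 0], [0, 0.052, 0, -0.047, 0, 0, 0], [0, 0.1, 0, -0.084, 0, 0, 0], [0, 0.147, 0, -0.121, 0, 0, 0], [0, 0.147, 0, -0.121, 0, 0, 0], [0, 0.147, 0, -0.121, 0, 0, 0]])

```text
t: 9.55
tool_pos: [0.5314, -0.0353, 0.247]
tool_rot: [0.68, 0.588, 0.332, -0.286]
contact_force: [0.3, -0.9, -1.4]
gripper_width: 0.02
gripper_force: 30.0
```

Run:
```python
from ik import *
s=sensors.state();print(s['t'],s['tool_pos'],s['contact_force'])
h=TY-np.pi/2
for t,z in ((45,.12),(38,.12),(31,.12),(24,.12),(17,.12),(10,.12),(3,.12),(0,.12)):
    pos,_=tcp(h,np.radians(t),.025,z);print(t,go(pos,h,np.radians(t)).round(3).tolist())
```

```text
9.55 [ 0.53137186 -0.03529081  0.24700641] [ 0.31059432 -0.88086123 -1.43193925]
45 [0.032, -0.001, 0.057, 0.0, -0.039, 0.001]
38 [0.025, -0.001, 0.136, 0.0, -0.078, 0.001]
31 [0.009, -0.002, 0.212, 0.0, -0.117, 0.0]
24 [-0.016, -0.002, 0.287, 0.0, -0.156, 0.0]
17 [-0.051, -0.002, 0.358, 0.0, -0.194, 0.0]
10 [-0.093, -0.002, 0.424, 0.0, -0.233, 0.0]
3 [-0.144, -0.002, 0.484, 0.001, -0.272, 0.0]
0 [-0.167, -0.002, 0.508, 0.001, -0.289, 0.0]
```

>>> jog_arm(plan=[[0, 0.032, 0, 0.057, 0, -0.039, 0], [0, 0.025, 0, 0.136, 0, -0.078, 0], [0, 0.009, 0, 0.212, 0, -0.117, 0], [0, -0.016, 0, 0.287, 0, -0.156, 0], [0, -0.051, 0, 0.358, 0, -0.194, 0], [0, -0.093, 0, 0.424, 0, -0.233, 0], [0, -0.144, 0, 0.484, 0, -0.272, 0], [0, -0.167, -0.002, 0.508, 0, -0.289, 0], [0, -0.167, -0.002, 0.508, 0, -0.289, 0], [0, -0.167, -0.002, 0.508, 0, -0.289, 0]])

```text
t: 10.38
tool_pos: [0.5406, 0.0398, 0.134]
tool_rot: [0.756, 0.655, -0.001, -0.001]
contact_force: [0.7, -0.4, -1.3]
gripper_width: 0.0197
gripper_force: 30.0
```

Run:
```python
from ik import *
s=sensors.state();print(s['t'],s['q'].round(2),s['tool_pos'],s['contact_force'])
print(go([.5424,.227,.13],-2.467).tolist())
```

```text
10.3833 [-0.51  0.3   0.38  1.99 -0.15  0.87 -0.19] [0.54055048 0.0397966  0.13401669] [ 0.67378181 -0.42516118 -1.33955511]
[0.7423, -0.0987, 0.0163, -0.0007, 0.0003, 0.24]
```

>>> jog_arm(plan=[[0, 0.022, -0.003, 0, 0, 0, 0.007], [0, 0.074, -0.01, 0, 0, 0, 0.024], [0, 0.148, -0.02, 0, 0, 0, 0.048], [0, 0.237, -0.032, 0, 0, 0, 0.077], [0, 0.334, -0.044, 0, 0, 0, 0.108], [0, 0.43, -0.057, 0, 0, 0, 0.139], [0, 0.527, -0.07, 0, 0, 0, 0.17], [0, 0.616, -0.082, 0, 0, 0, 0.199], [0, 0.69, -0.092, 0.016, 0, 0, 0.223], [0, 0.742, -0.099, 0.016, 0, 0, 0.24]])

```text
t: 11.22
tool_pos: [0.5439, 0.226, 0.1309]
tool_rot: [0.945, 0.327, 0.0, -0.001]
contact_force: [-0.0, -0.5, -1.6]
gripper_width: 0.0201
gripper_force: 30.0
```

>>> jog_arm(plan=[[0, 0, 0, 0, 0, 0, 0], [0, 0, 0, 0, 0, 0, 0], [0, 0, 0, 0, 0, 0, 0]])

```text
t: 11.47
tool_pos: [0.5441, 0.2238, 0.1312]
tool_rot: [0.944, 0.329, 0.0, -0.0]
contact_force: [-0.5, -0.6, -1.3]
gripper_width: 0.0198
gripper_force: 30.0
```

Run:
```python
from ik import *
s=sensors.state();print(s['t'],s['q'].round(2),s['tool_pos'],s['contact_force'])
print(go([.5424,.227,.030],-2.467).tolist(),go([.5424,.227,.019],-2.467).tolist())
# nuts in compartments: compare top image now with first one per compartment
a=cv2.imread('pics/top0.png');b=imaging.get_image('top')
v=[.55947,-.15132,TY]
d=cv2.absdiff(a,b).sum(2)
for x in(45,-45):
  for y in(90,0,-90):
    poly=proj(place(v,[[x+i,y+j,8] for i,j in((38,38),(38,-38),(-38,-38),(-38,38))]),'top').astype(np.int32)
    m=np.zeros(d.shape,np.uint8);cv2.fillPoly(m,[poly],1);print(x,y,(d[m>0]>90).sum(),m.sum())
# scoop fit check: residual differences around tray outside
```

```text
11.4667 [-0.87  0.39  0.47  1.9  -0.22  0.9  -1.19] [0.54413481 0.22377584 0.13124873] [-0.54406345 -0.58611598 -1.29920508]
[0.0024, -0.0143, 0.405, -0.0001, -0.0001, -0.0012] [0.0024, -0.0142, 0.449, -0.0001, -0.0001, -0.0012]
45 90 0 756
45 0 0 768
45 -90 0 768
-45 90 0 800
-45 0 233 812
-45 -90 0 796
```

Only the nuts' compartment changed (233 of 812 px); the other five show no change. Next I lower the scoop.

>>> jog_arm(plan=[[0, 0, 0, 0.08, 0, 0, 0], [0, 0, 0, 0.18, 0, 0, 0], [0, 0, 0, 0.27, 0, 0, 0], [0, 0, 0, 0.34, 0, 0, 0], [0, 0, 0, 0.39, 0, 0, 0], [0, 0, 0, 0.42, 0, 0, 0], [0, 0, 0, 0.435, 0, 0, 0], [0, 0, 0, 0.445, 0, 0, 0], [0, 0, 0, 0.445, 0, 0, 0], [0, 0, 0, 0.445, 0, 0, 0]])

```text
t: 12.35
tool_pos: [0.5441, 0.226, 0.0204]
tool_rot: [0.944, 0.33, 0.0, -0.0]
contact_force: [-0.6, 0.3, -1.4]
gripper_width: 0.0194
gripper_force: 30.0
```

Not touching yet, so I lower another 2 mm or so.

>>> jog_arm(plan=[[0, 0, 0, 0.004, 0, 0, 0], [0, 0, 0, 0.008, 0, 0, 0], [0, 0, 0, 0.008, 0, 0, 0]])

```text
t: 12.6
tool_pos: [0.5442, 0.2262, 0.0183]
tool_rot: [0.944, 0.33, 0.001, -0.0]
contact_force: [-0.3, 1.2, 5.8]
gripper_width: 0.0198
gripper_force: 30.0
```

>>> jog_arm(plan=[[0.3, 0, 0, 0, 0, 0, 0], [0.5, 0, 0, 0, 0, 0, 0], [0.6, 0, 0, 0, 0, 0, 0], [0.6, 0, 0, 0, 0, 0, 0], [0.6, 0, 0, 0, 0, 0, 0], [0.6, 0, 0, 0, 0, 0, 0], [0.6, 0, 0, 0, 0, 0, 0], [0.6, 0, 0, 0, 0, 0, 0], [0.6, 0, 0, 0, 0, 0, 0], [0.6, 0, 0, 0, 0, 0, 0]])

```text
t: 13.43
tool_pos: [0.5436, 0.2258, 0.0177]
tool_rot: [0.944, 0.33, -0.0, 0.0]
contact_force: [0.8, -0.0, -0.1]
gripper_width: 0.0562
gripper_force: 0.0
```

>>> jog_arm(plan=[[0.6, 0, 0, -0.06, 0, 0, 0], [0.6, 0, 0, -0.15, 0, 0, 0], [0.6, 0, 0, -0.28, 0, 0, 0], [0.6, 0, 0, -0.42, 0, 0, 0], [0.6, 0, 0, -0.56, 0, 0, 0], [0.6, 0, 0, -0.66, 0, 0, 0], [0.6, 0, 0, -0.72, 0, 0, 0], [0.6, 0, 0, -0.72, 0, 0, 0], [0.6, 0, 0, -0.72, 0, 0, 0], [0.6, 0, 0, -0.72, 0, 0, 0]])

```text
t: 14.27
tool_pos: [0.5431, 0.2257, 0.1967]
tool_rot: [0.944, 0.33, -0.001, 0.0]
contact_force: [-0.1, -0.6, 0.2]
gripper_width: 0.0562
gripper_force: 0.0
```

Run:
```python
from ik import *
s=sensors.state();print(s['t'],s['tool_pos'],s['contact_force'],s['gripper_width'])
a=cv2.imread('pics/scene0.png');b=imaging.get_image('scene')
# scoop patch alignment with the start picture (lit pan/handle region), and empty-pan check
g=lambda i:cv2.cvtColor(i,cv2.COLOR_BGR2GRAY)
for n,(y,x,h,w) in dict(pan=(250,252,52,66),handle=(246,214,26,44)).items():
    r=cv2.matchTemplate(g(b)[y-12:y+h+12,x-12:x+w+12],g(a)[y:y+h,x:x+w],cv2.TM_CCOEFF_NORMED);_,m,_,l=cv2.minMaxLoc(r);print(n,m,l[0]-12,l[1]-12)
hsv=cv2.cvtColor(b,cv2.COLOR_BGR2HSV);h0=cv2.cvtColor(a,cv2.COLOR_BGR2HSV)
for H in(h0,hsv):
    m=cv2.inRange(H[235:280,205:265],(3,110,40),(16,255,255));ys,xs=np.nonzero(m);print(len(xs),xs.min()+205,xs.max()+205,ys.min()+235,ys.max()+235)
```

```text
14.2667 [0.54307703 0.22571743 0.19672976] [-0.14203429 -0.6423731   0.18348753] 0.05620958822627473
pan 0.6658594608306885 -1 -1
handle 0.9004502892494202 0 0
265 216 255 248 262
163 216 245 247 266
```

```bash
python3 -c "
from cell import job
print(job.finish_job())"
```

```text
the job is handed in; nothing more can be done
None
```

The job is handed in, with no verdict returned: all five nuts appear to be in the nuts' compartment, since only that compartment changed in the camera image and the load dropped by about their weight. The empty scoop stands released near its starting spot, and the arm never went near the bystanders.

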